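Hang the red tool rail on its two pins and lock the keeper

TASK

Flick the yellow keeper lever on the sloping green rack up and out of the way, hang the red tool rail that lies on the chopping board flat against the rack with both its holes over the two steel pins, then push the keeper fully down again so that it locks the rail on. Leave everything else on the shelf where it stands.

Things in the scene. Friction and masses are not known exactly. Their poses are not given: they have to be found in the camera images.
- pins: Green sloping steel face of the fixed rack, 120 mm (x) by 250 mm (y -80 to +170 mm), surface at z = 0. Origin on the surface midway between the pins, 100 mm above the shelf. x runs up the slope away from the robot, y to the left along the rack, z straight out of the face, leaning 40 degrees from vertical towards the robot. Two steel pins stand along z at x = 0, y = -55 and +55 mm.
- pin_left (a point): Tip of the left steel pin (y = +55 mm of pins; the other at -55 mm is alike): diameter 12 mm, 28 mm long from the face, the last 8 mm tapering to 6 mm diameter. Same axes as pins.
- hanger_grip (a point): Centre of the grip bar of the loose red rail (0.3 kg), 45 mm above the underside of its plate, over the plate's centre. Bar along y: 74 long, 12 thick (x), 18 mm high, on 12 mm posts at y = -31, +31 mm. z is normal to the plate, from plate to bar. The rail starts lying flat on the chopping board; it is the same turned half round about z. Hung home, its underside is on the green face.
- hanger_hole (a point): Centre of one of the rail's two holes, at the plate's underside. The red steel plate is 70 mm (x) by 170 mm (y) by 6 mm (z), with through holes of 18 mm diameter at x = 0, y = -55 and +55 mm from its centre; this is the one at +55.
- keeper (a joint): Angle of the yellow keeper lever hinged at the rack's left end, axis along the rack's x. 0 = fully down, locked: it lies towards the pins and covers the end of the rail's place, so the rail cannot go on. Grows as it swings up and outwards; 1.57 = straight out of the face, 1.92 = stop. Friction of 0.08 N m keeps it where it is left. Starts down or slightly raised (up to 0.3).
- keeper_hinge (a point): On the keeper's hinge axis, at x = 0, y = +140, z = 12 mm of pins. Its axes turn with the lever; at angle 0 they are those of pins. The arm is 20 mm wide (x), 8 mm thick, and reaches 72 mm from here towards -y; locked, it lies 8 to 16 mm above the face, 2 mm over the hung rail's plate.
- keeper_tab (a point): Middle of the top end of the keeper's finger tab, which stands square on the free end of the arm: 20 mm wide (x), 10 mm thick (y), its centre 67 mm from the hinge, its top 46 mm above the hinge line (58 mm above the green face when down). It can be pinched across x and carried along its arc; pushed only sideways it binds.
- board: Bamboo chopping board, 220 by 150 by 18 mm, 0.7 kg, on the shelf, carrying the red tool rail. Origin at the centre of its underside, x along its length. Leave it where it is.
- tray: Silver aluminium drip tray, 220 by 150 by 26 mm, origin at the centre of its underside. It may lie on either side of the board. Leave it.
- tongs: Short steel tongs, 190 mm long, lying in the drip tray. Leave them.
- mug: Blue enamel mug, 84 mm wide, 80 mm high, origin at its underside. Leave it.
- bottle: Amber sauce bottle, 60 mm wide, 190 mm high, origin at its underside. Leave it.
- jar: Glass spice jar with red lid, 66 mm wide, 100 mm high, origin at its underside. Leave it.
There are look-alikes about, which are no part of the job. There is more than one size of the part that bears hanger_grip; the job needs the middle-sized.

How it is judged:
On the way, in this order (a step that is already met when the one before it is completed fails the run):
1. the keeper is flicked up, at least 1.0 rad (value of joint keeper above 1 rad), for 0.2 s.
2. the red rail sits home on both pins, flat on the green face, with the keeper still up (x of hanger_grip in the frame of pins between -0.008 and 0.008 m and y of hanger_grip in the frame of pins between -0.007 and 0.007 m and z of hanger_grip in the frame of pins between 0.04 and 0.049 m and angle between the z axis of hanger_grip and the z axis of pins, either way round below 0.07 rad and angle between the y axis of hanger_grip and the y axis of pins, either way round below 0.1 rad and value of joint keeper above 0.6 rad), for 0.2 s.
At the end, for the whole second after the job is handed in: The red rail hangs on both pins at rest, flat on the green face (within 4 mm of home along the pins, 8 mm up or down the slope and 7 mm sideways, square within 0.07 rad), and the keeper is down within 0.1 rad of its locked stop (x of hanger_grip in the frame of pins between -0.008 and 0.008 m and y of hanger_grip in the frame of pins between -0.007 and 0.007 m and z of hanger_grip in the frame of pins between 0.04 and 0.049 m and angle between the z axis of hanger_grip and the z axis of pins, either way round below 0.07 rad and angle between the y axis of hanger_grip and the y axis of pins, either way round below 0.1 rad and value of joint keeper below 0.1 rad and linear speed of hanger below 0.02 m/s); the robot touches nothing.
It fails at once if the chopping board, drip tray, tongs, mug, bottle or jar moved more than 40 mm from where it stood (distance of any of board, tray, tongs, mug, bottle, jar from where it was at the start of the episode above 0.04 m).
It also fails if it takes over 69 s, if anything falls off the work surface, if the arm or the gripper's body presses on something with over 40 N, if the wrist force passes 120 N, or if a joint passes its speed limit or range.

ROBOT

A 6-joint arm with a two-finger parallel gripper is mounted at the origin on the work surface. World frame = base frame: x ahead of the robot, y to its left, z up, the work surface at z = 0. Lengths are in m, angles in rad, forces in N, time in s.
With the tool pointing down it reaches from about 0.275 to 0.825 m from the base axis. Payload 4.9 kg.
Tool frame: the origin (TCP) lies midway between the tips of the shut fingers; the grasp point (between the pads) lies 19 mm behind it (grip_point_offset is the distance from the TCP to the grasp point, in m); z points along the fingers, x is the direction in which the jaws open and shut, and the axes are right-handed (so a half turn about z gives the same grasp; the last joint's range is limited). The gripper opens to 85 mm and grips with 20 to 120 N. Pads are 22 mm wide; open, the fingers measure 114 mm over their backs; the gripper's body (76 mm by 85 mm) begins 54 mm behind the grasp point. The pads swing forward as they close: fully open they stand 13 mm farther back than shut.
Start: joints at [0.97, 0.326, -0.193, 1.052, 0, 1.437], TCP at [0.248, 0.491, 0.231] pointing down, gripper open.
Joint ranges: [-2.65, 2.65], [-0.97, 1.79], [-1.3, 1.35], [-1.93, 2.1], [-1.47, 1.37], [-3.14, 3.14]. Speed limits (rad/s): [2.57, 2.57, 3.14, 3.14, 3.14, 3.14].

INTERFACE

Orientations are given as a rotation vector (axis times angle).
In Python, from cell import * gives the robot as it stands. Calls block until the motion is done:
- movep(position, orientation): joint-space move of the TCP to a pose.
- move_l(position, velocity=0.15, rot=None, until_force=None): straight line of the TCP; rot=None keeps the orientation; velocity is the mean speed in m/s. With until_force (N) it stops when the force on the tool has changed by that much, and returns True; else False.
- set_joints(angles): joint-space move.
- let_go() and grab(newtons=None): open the fingers fully, or close them until they stop; newtons is the grip in N (None keeps the last).
- sleep(seconds).
- ik(position, orientation): joint angles nearest the present ones, or None.
- get_state(): the state.
- grab_frame(name): name is "scene" or "side" or "wrist"; returns a dict with "img" (384x512x3 uint8, red, green, blue), "fx", "fy", "cx", "cy" (pixels), "cam_to_world" (4x4, takes a point from camera to world coordinates); the wrist camera has in their place "T_tool_cam" (4x4, takes a point from camera to tool coordinates, whose origin is the TCP and whose axes are the tool frame's). Camera axes: x right, y down, z forward; pixel columns grow to the right and rows downward; lengths in m; the calibration is good to about 2 mm. A picture is of the moment at which its call begins: read the wrist's pose just before it. There is no depth.
A pose or a line that the arm cannot do raises MotionError and nothing moves.
- sign_off(): hands the job in, once; it reports no verdict.
Trained networks look in the newest picture that a camera, given by its name, has taken for a name from the list of things; names that differ only in an ending like _2 or _b are one class to them, and where a whole thing is asked for, a point or a joint stands for the part that bears it (a point fixed in the world has none). Each returns a list of dicts, best first, with "score" (0 to 1); they miss things now and then, are a little off and sometimes report something else, mostly with a low value. They report only what shows in the picture. A call takes as long as a camera call. They do not tell look-alikes from the thing itself.
- spot_in(camera, name): "centre" ([column, row] in pixels, amid what is visible of it).
- silhouettes(camera, name): "mask" (384x512 bool, what is visible of it) and "centre" ([column, row] in pixels, amid what is visible of it).
- tip_of(camera, name): "centre" ([column, row] in pixels: a listed point, or the origin of a listed thing).
The state is a dict: "clock": time; "q": joint angles; "joint_velocities": joint speeds; "tau": joint torques, N m; "position": TCP position; "eef_rot": TCP orientation; "contact_force": force on the tool from outside, world axes, zero at the start; "wrist_torque": the same for the moment, N m; "finger_gap": opening from 0.0 (shut) to 1.0 (fully open).
Only numpy, scipy, OpenCV 4.12 (cv2) and the standard library are available. Lean on these libraries where they do the work, as an engineer would, in place of code of your own. Each camera call takes 0.05 s, during which the arm holds its last target.

## Working session

There is one attempt and no reset: what is moved stays moved. The work goes in short steps, each a Python script; the robot and the scene stay as the last script left them, time stands still between calls to the robot, and variables do not carry over. Pictures are saved under pics/ and viewed, and the job is handed in when it is done.

```bash
ls; mkdir -p pics; python3 - <<'E'
from cell import *
import cv2
s=get_state(); print(s['clock'],s['position'],s['eef_rot'],s['finger_gap'])
for c in ["scene","side","wrist"]:
    f=grab_frame(c); cv2.imwrite(f"pics/{c}0.png",cv2.cvtColor(f['img'],cv2.COLOR_RGB2BGR))
    print(c,f['fx'],f['fy'],f['cx'],f['cy']); print(f.get('cam_to_world',f.get('T_tool_cam')))
print(get_state()['clock'])
E
```

```text
pics
0.0 [0.24717726 0.49066578 0.23048786] [ 2.67435126e+00  1.64707797e+00 -2.51607424e-03] 0.9973813097178581
scene 414.6099936382552 414.6099936382552 254.2017998896137 196.50470617205517
[[ 0.86858737  0.31109767 -0.38571262  0.94944054]
 [ 0.49551429 -0.55257107  0.67017221 -0.84192363]
 [-0.00464462 -0.77322923 -0.6341096   0.82279894]
 [ 0.          0.          0.          1.        ]]
side 411.8692470148322 411.8692470148322 260.3016302236556 191.22411083667404
[[ 0.84036781 -0.40235999  0.36316439  0.0177211 ]
 [-0.54170731 -0.60085194  0.58781811 -0.77664568]
 [-0.01830646 -0.69071223 -0.72289798  1.02553594]
 [ 0.          0.          0.          1.        ]]
wrist 305.14501616211464 305.14501616211464 255.99412103195863 192.01079750492966
[[ 9.99999410e-01  5.85232333e-05 -1.08428223e-03  1.71111123e-03]
 [ 2.45826924e-04  9.60419868e-01  2.78556308e-01 -7.06108924e-02]
 [ 1.05766821e-03 -2.78556411e-01  9.60419287e-01 -1.41583015e-01]
 [ 0.00000000e+00  0.00000000e+00  0.00000000e+00  1.00000000e+00]]
0.15
```

View pics/scene0.png

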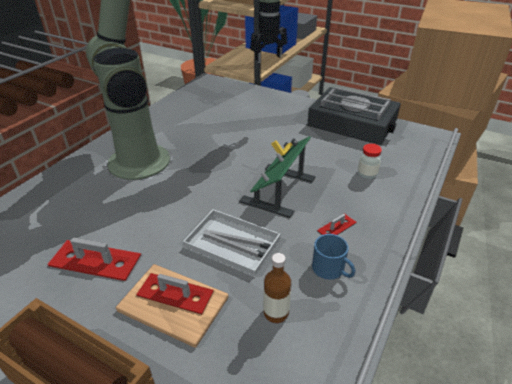

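View pics/side0.png

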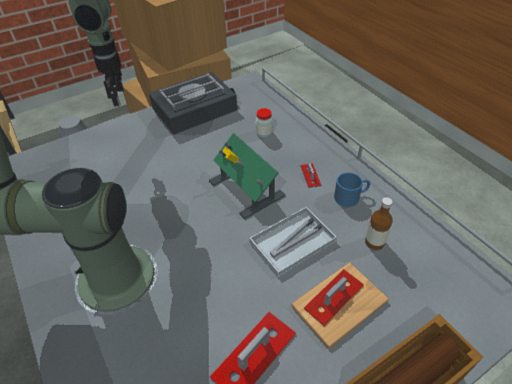

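View pics/wrist0.png

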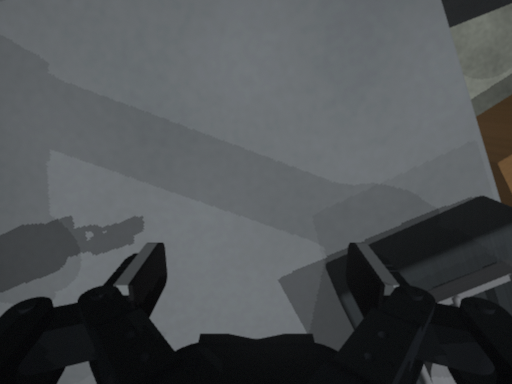

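```bash
cat > h.py <<'E'
from cell import *
import numpy as np, cv2
from scipy.optimize import least_squares
from scipy.spatial.transform import Rotation as R
def proj(f,P,T=None):
    T=f['cam_to_world'] if T is None else T
    P=np.atleast_2d(P); p=(P-T[:3,3])@T[:3,:3]
    return np.c_[f['fx']*p[:,0]/p[:,2]+f['cx'],f['fy']*p[:,1]/p[:,2]+f['cy']]
def ray(f,uv,T=None):
    T=f['cam_to_world'] if T is None else T
    d=T[:3,:3]@np.array([(uv[0]-f['cx'])/f['fx'],(uv[1]-f['cy'])/f['fy'],1.]); return T[:3,3],d/np.linalg.norm(d)
def onz(f,uv,z,T=None):
    o,d=ray(f,uv,T); return o+d*(z-o[2])/d[2]
def tri(obs):
    A=np.zeros((3,3));b=np.zeros(3)
    for f,uv,T in obs:
        o,d=ray(f,uv,T);M=np.eye(3)-np.outer(d,d);A+=M;b+=M@o
    return np.linalg.solve(A,b)
def wframe():
    s=get_state();f=grab_frame('wrist')
    T=np.eye(4);T[:3,:3]=R.from_rotvec(s['eef_rot']).as_matrix();T[:3,3]=s['position']
    f['T']=T@f['T_tool_cam'];f['cam_to_world']=f['T'];return f
def save(n,img,crop=None,k=1):
    if crop: img=img[crop[1]:crop[3],crop[0]:crop[2]]
    img=cv2.resize(img,None,fx=k,fy=k,interpolation=cv2.INTER_CUBIC)
    cv2.imwrite(n,cv2.cvtColor(img,cv2.COLOR_RGB2BGR))
def rackpose(x,y,yaw):
    # pins z leans 40deg from vertical toward robot: 
    a=np.deg2rad(40);Rl=np.array([[np.cos(a),0,-np.sin(a)],[0,1,0],[np.sin(a),0,np.cos(a)]])
    T=np.eye(4);T[:3,:3]=R.from_euler('z',yaw).as_matrix()@Rl;T[:3,3]=[x,y,.1];return T
E
python3 - <<'E'
from h import *
for c in ["scene","side"]:
    f=grab_frame(c)
    for n in ["pins","pin_left","hanger_grip","hanger_hole","keeper_hinge","keeper_tab","board","tray","tongs","mug","bottle","jar"]:
        print(c,n,[(np.round(d['centre'],1).tolist(),round(d['score'],2)) for d in tip_of(c,n)[:5]])
    if c=='scene': save('pics/s_rail.png',f['img'],(20,220,360,350),2.3); save('pics/s_rack.png',f['img'],(230,120,330,220),6)
    else: save('pics/d_rack.png',f['img'],(200,125,290,220),6); save('pics/d_rail.png',f['img'],(280,250,400,350),6)
print(get_state()['clock'])
E
```

```text
scene pins [([274.8, 171.0], 0.89), ([233.4, 241.9], 0.22)]
scene pin_left [([279.9, 155.2], 0.91)]
scene hanger_grip [([88.3, 243.8], 0.96), ([172.1, 284.3], 0.93), ([339.2, 218.4], 0.85)]
scene hanger_hole [([150.8, 286.3], 0.9), ([347.3, 220.5], 0.74), ([68.4, 256.1], 0.64)]
scene keeper_hinge [([289.7, 144.3], 0.47)]
scene keeper_tab [([274.0, 138.8], 0.5)]
scene board [([173.4, 308.2], 0.89)]
scene tray [([233.0, 242.7], 0.72)]
scene tongs [([235.5, 243.9], 0.95), ([232.7, 242.0], 0.29), ([364.4, 173.7], 0.16)]
scene mug [([327.3, 268.1], 0.63)]
scene bottle [([273.7, 311.9], 0.77), ([274.4, 140.5], 0.49)]
scene jar [([366.1, 173.0], 0.64)]
side pins [([251.1, 169.6], 0.86)]
side pin_left [([239.1, 163.5], 0.78)]
side hanger_grip [([252.7, 345.2], 0.91), ([310.1, 167.3], 0.81), ([222.6, 149.8], 0.42)]
side hanger_hole [([321.7, 308.8], 0.9), ([232.1, 378.1], 0.75), ([305.0, 169.7], 0.51), ([249.1, 170.2], 0.44)]
side keeper_hinge [([223.8, 147.1], 0.66)]
side keeper_tab [([228.6, 152.5], 0.53), ([337.5, 299.8], 0.16)]
side board [([339.6, 300.0], 0.56), ([350.5, 194.8], 0.21)]
side tray [([291.7, 241.0], 0.86), ([292.4, 239.5], 0.51)]
side tongs [([295.2, 241.1], 0.87)]
side mug [([347.9, 195.3], 0.97), ([292.9, 241.7], 0.53)]
side bottle [([370.2, 242.3], 0.6)]
side jar [([263.3, 135.0], 0.72), ([236.6, 160.4], 0.25)]
1.45
```

View pics/s_rail.png

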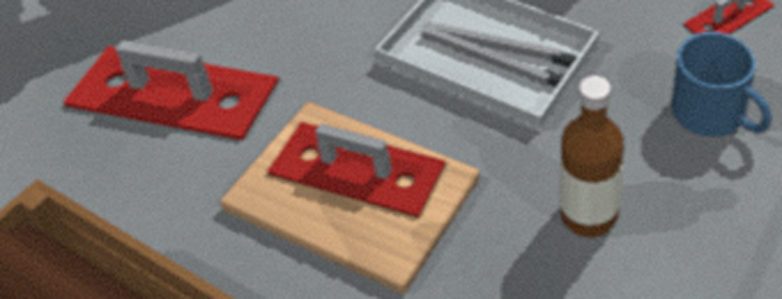

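View pics/s_rack.png

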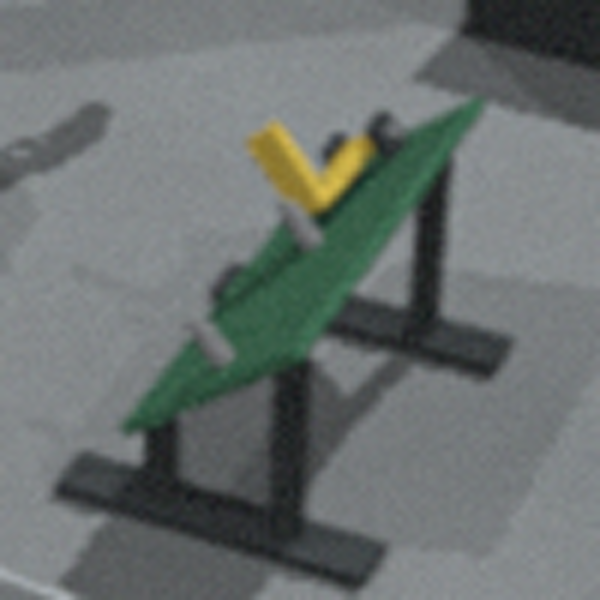

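View pics/d_rack.png

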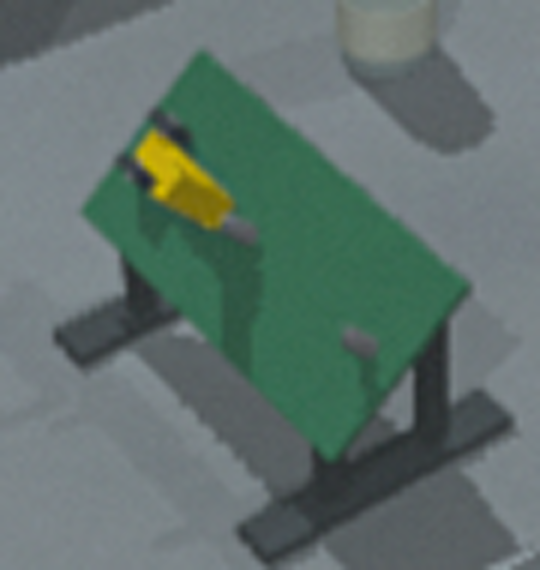

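View pics/d_rail.png

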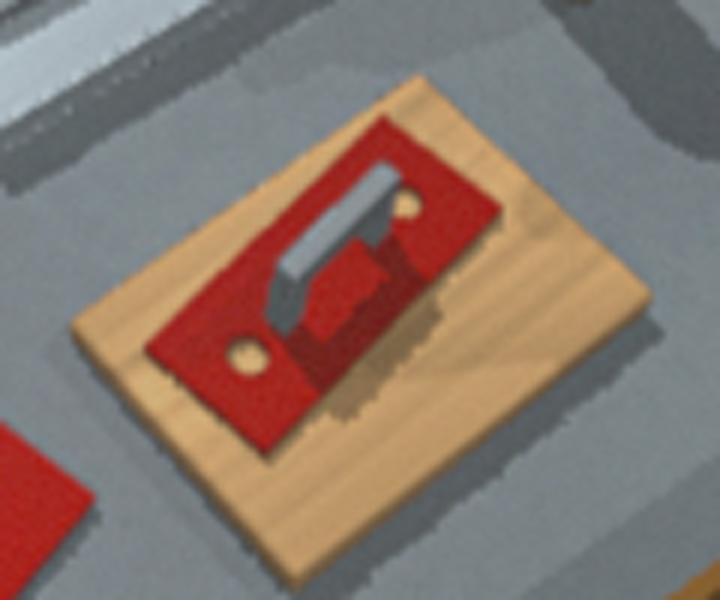

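```bash
python3 - <<'E'
from h import *
S=grab_frame('scene');D=grab_frame('side')
P=tri([(S,(274.8,171),None),(D,(251.1,169.6),None)]);print('pins',P)
L=tri([(S,(279.9,155.2),None),(D,(239.1,163.5),None)]);print('pinL',L)
Rr=lambda u,v:(230+(u+.5)/6-.5,120+(v+.5)/6-.5)
Rd=lambda u,v:(200+(u+.5)/6-.5,125+(v+.5)/6-.5)
# points in pins frame
pl=[0,.055,.028];pr=[0,-.055,.028]
obsS={'pl':(pl,Rr(288,208)),'pr':(pr,Rr(197,327))}
obsD={'pl':(pl,Rd(250,234)),'pr':(pr,Rd(372,348))}
print('pinR tri',tri([(S,obsS['pr'][1],None),(D,obsD['pr'][1],None)]),'pinL',tri([(S,obsS['pl'][1],None),(D,obsD['pl'][1],None)]))
C={'ul':[.06,.17,0],'ur':[.06,-.08,0],'ll':[-.06,.17,0],'lr':[-.06,-.08,0]}
obsD.update(ul=(C['ul'],Rd(203,50)),ur=(C['ur'],Rd(470,287)),ll=(C['ll'],Rd(82,212)),lr=(C['lr'],Rd(335,460)))
obsS.update(ul=(C['ul'],Rr(485,98)),ur=(C['ur'],Rr(305,358)),lr=(C['lr'],Rr(125,430)))
def res(p,full=False):
    T=rackpose(*p[:3]);r=[]
    for f,o,sh in((S,obsS,p[3:5]),(D,obsD,p[5:7])):
        for k,(X,uv) in o.items():
            r.append(proj(f,T[:3,:3]@np.array(X)+T[:3,3])[0]+sh-uv)
    r=np.array(r)
    if full:return r
    return np.r_[r.ravel(),p[3:]*1.0]
for yaw in(0,):
    q=least_squares(res,np.r_[P[:2],0,0,0,0,0],loss='soft_l1');print(q.x,q.cost);print(res(q.x,True).round(1))
T=rackpose(*q.x[:3]);print(T)
# board rail: grip/hole
B=tri([(S,(172.1,284.3),None),(D,(335,291.5),None)]);print('grip',B)
h1=tri([(S,(150.8,286.3),None),(D,(321.7,308.8),None)]);print('hole',h1)
for nm,f in(('s',S),('d',D)):
    c=[[172.1,284.3]] 
Rs=lambda u,v:(20+(u+.5)/2.3-.5,220+(v+.5)/2.3-.5)
Re=lambda u,v:(280+(u+.5)/6-.5,250+(v+.5)/6-.5)
for n,a,b in(('hA',Rs(310,155),Re(250,357)),('hB',Rs(405,182),Re(405,205))): print(n,tri([(S,a,None),(D,b,None)]),onz(S,a,.024),onz(D,b,.024))
for n,a in(('c1',Re(382,116)),('c2',Re(500,210)),('c3',Re(268,460)),('c4',Re(148,348))): print(n,onz(D,a,.024))
for n,a in(('c1',Rs(443,158)),('c2',Rs(418,215)),('c3',Rs(268,173)),('c4',Rs(300,123))): print(n,onz(S,a,.024))
np.save('rack0.npy',q.x)
for n in['board','tray','mug','bottle','jar']:
    pass
print('bottle',onz(S,(273.7,311.9),0),'mug',onz(S,(327.3,268.1),0),'tray',onz(S,(233,242.7),0),'jar',onz(S,(366,173),0))
E
```

```text
pins [0.50454327 0.06193783 0.10397638]
pinL [0.48848118 0.11442417 0.11329069]
pinR tri [ 0.49590245 -0.01027239  0.12418785] pinL [0.4880041 0.0987616 0.1253961]
[ 0.50566308  0.05732711  0.0755753   0.16479693 -0.01065427 -0.09451487
  0.30266661] 9.652587298855186
[[-0.  -0.1]
 [ 0.2 -0.6]
 [ 0.1  0.1]
 [-0.3 -0.1]
 [-0.2  0.9]
 [-3.3 -1.5]
 [-3.4 -1.9]
 [ 0.3  0.1]
 [ 1.4 -0.1]
 [ 0.3  0.8]
 [ 0.9  1.2]]
[[ 0.7638578  -0.07550337 -0.6409528   0.50566308]
 [ 0.05783894  0.99714555 -0.04853263  0.05732711]
 [ 0.64278761  0.          0.76604444  0.1       ]
 [ 0.          0.          0.          1.        ]]
grip [ 0.47306851 -0.40185392  0.05082481]
hole [ 0.41981874 -0.41712188  0.03072979]
hA [ 0.42287266 -0.41151498  0.02090909] [ 0.42492025 -0.41335944  0.024     ] [ 0.42167687 -0.41246398  0.024     ]
hB [ 0.5300556  -0.39082009  0.02116511] [ 0.53153238 -0.39230723  0.024     ] [ 0.52857411 -0.39201011  0.024     ]
c1 [ 0.5513015  -0.34958176  0.024     ]
c2 [ 0.56303786 -0.4178945   0.024     ]
c3 [ 0.39820568 -0.45401764  0.024     ]
c4 [ 0.38694745 -0.38444584  0.024     ]
c1 [ 0.54810114 -0.34815048  0.024     ]
c2 [ 0.56591808 -0.41808205  0.024     ]
c3 [ 0.40247955 -0.45247489  0.024     ]
c4 [ 0.3872251 -0.385263   0.024    ]
bottle [ 0.69928962 -0.31922606  0.        ] mug [ 0.75793625 -0.13297993  0.        ] tray [ 4.97525166e-01 -1.75402948e-01  1.11022302e-16] jar [0.71417463 0.31969609 0.        ]
```

```bash
cat >> h.py <<'E'
def Tx(th):  # keeper rotation in pins frame
    return R.from_euler('x',-th).as_matrix()
def tool_pose(T,pp,sgn,tilt=0,grasp_off=0.019):
    """TCP pose with grasp point at pp (pins frame); tool x=sgn*px; tool z=-pz tilted like the keeper by tilt"""
    Rt=np.c_[[sgn,0,0],[0,-sgn,0],[0,0,-1]].T.astype(float)
    Rt=np.array([[sgn,0,0],[0,-sgn,0],[0,0,-1]],float)
    Rp=Tx(tilt)@Rt
    p=np.array(pp)+Rp[:,2]*grasp_off
    return T[:3,:3]@p+T[:3,3], R.from_matrix(T[:3,:3]@Rp).as_rotvec()
def tabpt(th,h=0.036): # point on tab h above hinge line
    return np.array([0,.14,.012])+Tx(th)@np.array([0,-.067,h])
E
python3 - <<'E'
from h import *
T=rackpose(*np.load('rack0.npy')[:3])
for sg in(1,-1):
    print('sgn',sg)
    for h in (0.12,.2):
        for y in(0,.05): 
            q=ik(*tool_pose(T,[0,y,h+.045],sg)); print('look',h,y,None if q is None else np.round(q,2))
    for lag in (0,.3,.6):
      for th in np.arange(0,1.75,.25):
        q=ik(*tool_pose(T,tabpt(th),sg,th*(1-lag))); print(lag,th,None if q is None else np.round(q,2))
    q=ik(*tool_pose(T,[0,0,.045],sg)); print('hang',None if q is None else np.round(q,2))
print(get_state()['clock'])
E
```

```text
sgn 1
look 0.12 0 [-0.18 -0.37 -1.2   0.06  0.16  1.37]
look 0.12 0.05 [ 0.05 -0.35 -1.19  0.03  0.01  1.55]
look 0.2 0 [-0.26 -0.64 -1.11  0.44  0.21  1.31]
look 0.2 0.05 [ 0.05 -0.61 -1.11  0.37  0.02  1.55]
0 0.0 [ 0.14  0.11 -1.21 -0.45 -0.04  1.62]
0 0.25 [ 0.39  0.14 -1.11 -0.28 -0.44  1.84]
0 0.5 [ 0.59  0.25 -0.93  0.03 -0.77  2.12]
0 0.75 [ 0.71  0.44 -0.67  0.51 -0.98  2.52]
0 1.0 [ 0.77  0.7  -0.35  1.1  -1.05  3.01]
0 1.25 [ 0.79  0.97 -0.04  1.65 -1.01 -2.83]
0 1.5 [ 0.78  1.22  0.24  2.07 -0.91 -2.51]
0.3 0.0 [ 0.14  0.11 -1.21 -0.45 -0.04  1.62]
0.3 0.25 [ 0.34  0.11 -1.14 -0.33 -0.34  1.78]
0.3 0.5 [ 0.51  0.16 -1.03 -0.13 -0.6   1.97]
0.3 0.75 [ 0.65  0.27 -0.87  0.14 -0.81  2.21]
0.3 1.0 [ 0.74  0.42 -0.67  0.49 -0.94  2.5 ]
0.3 1.25 [ 0.79  0.61 -0.44  0.9  -1.01  2.84]
0.3 1.5 [ 0.82  0.81 -0.19  1.31 -1.02 -3.12]
0.6 0.0 [ 0.14  0.11 -1.21 -0.45 -0.04  1.62]
0.6 0.25 [ 0.27  0.08 -1.17 -0.36 -0.22  1.72]
0.6 0.5 [ 0.41  0.09 -1.12 -0.25 -0.4   1.84]
0.6 0.75 [ 0.53  0.13 -1.03 -0.11 -0.56  1.98]
0.6 1.0 [ 0.63  0.2  -0.93  0.05 -0.7   2.13]
0.6 1.25 [ 0.71  0.29 
[... 633 characters left out ...]
3]
0.3 0.0 [ 0.14  0.11 -1.21 -0.45 -0.04 -1.52]
0.3 0.25 [ 0.34  0.11 -1.14 -0.33 -0.34 -1.36]
0.3 0.5 [ 0.51  0.16 -1.03 -0.13 -0.6  -1.17]
0.3 0.75 [ 0.65  0.27 -0.87  0.14 -0.81 -0.93]
0.3 1.0 [ 0.74  0.42 -0.67  0.49 -0.94 -0.64]
0.3 1.25 [ 0.79  0.61 -0.44  0.9  -1.01 -0.3 ]
0.3 1.5 [ 0.82  0.81 -0.19  1.31 -1.02  0.02]
0.6 0.0 [ 0.14  0.11 -1.21 -0.45 -0.04 -1.52]
0.6 0.25 [ 0.27  0.08 -1.17 -0.36 -0.22 -1.42]
0.6 0.5 [ 0.41  0.09 -1.12 -0.25 -0.4  -1.3 ]
0.6 0.75 [ 0.53  0.13 -1.03 -0.11 -0.56 -1.16]
0.6 1.0 [ 0.63  0.2  -0.93  0.05 -0.7  -1.01]
0.6 1.25 [ 0.71  0.29 -0.81  0.23 -0.81 -0.85]
0.6 1.5 [ 0.77  0.4  -0.67  0.43 -0.88 -0.68]
hang [-0.11  0.1  -1.23 -0.45  0.12 -1.71]
1.55
```

```bash
python3 - <<'E'
from h import *
T=rackpose(*np.load('rack0.npy')[:3])
movep(*tool_pose(T,[0,.055,.175],1))
print(get_state()['clock'])
f=wframe(); save('pics/w1.png',f['img'],None,1.5)
np.save('w1T.npy',f['T'])
for n in["pins","pin_left","keeper_hinge","keeper_tab"]:
    print(n,[(np.round(d['centre'],1).tolist(),round(d['score'],2)) for d in tip_of('wrist',n)[:3]])
for k,X in dict(pins=[0,0,0],pl=[0,.055,.028],pr=[0,-.055,.028],hinge=[0,.14,.012],tab0=[0,.073,.058],ul=[.06,.17,0],ur=[.06,-.08,0],ll=[-.06,.17,0],lr=[-.06,-.08,0]).items():
    print(k,proj(f,T[:3,:3]@np.array(X)+T[:3,3])[0].round(1))
E
```

```text
3.075
pins [([246.4, 226.0], 0.74)]
pin_left [([251.3, 182.1], 0.8)]
keeper_hinge [([254.4, 83.0], 0.66)]
keeper_tab [([251.4, 162.7], 0.78), ([250.2, 227.6], 0.62)]
pins [254.7 229.6]
pl [254.5 186. ]
pr [254.6 290.7]
hinge [254.6  88.6]
tab0 [254.3 174.1]
ul [321.5  54. ]
ur [308.  295.4]
ll [187.7  53.9]
lr [201.4 295.4]
```

View pics/w1.png

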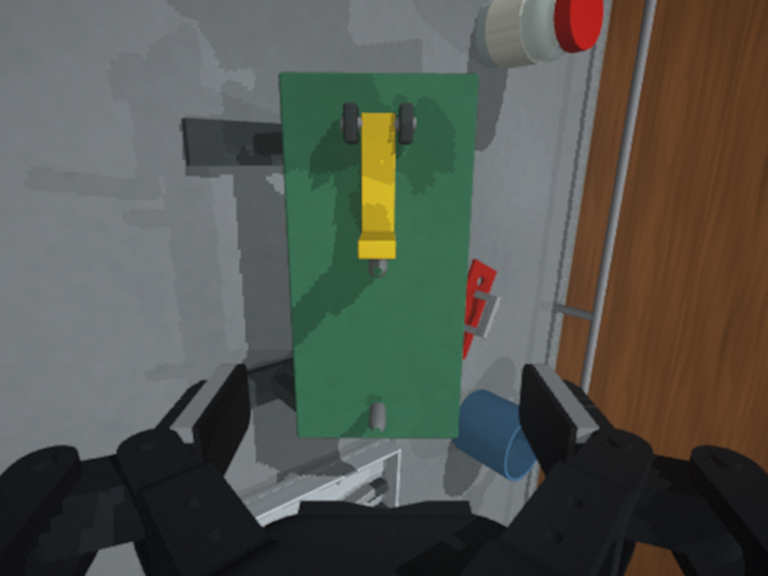

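```bash
python3 - <<'E'
from h import *
f=grab_frame('wrist');Tc=np.load('w1T.npy');f['cam_to_world']=Tc
p0=np.load('rack0.npy')[:3]
g=lambda u,v:np.array([(u+.5)/1.5-.5,(v+.5)/1.5-.5])
C={'ul':([.06,.17,0],g(477,73)),'ll':([-.06,.17,0],g(280,72)),'ur':([.06,-.08,0],g(458,437)),'lr':([-.06,-.08,0],g(298,436)),'pr':([0,-.055,.028],g(377,406)),'pl':([0,.055,.028],g(378,268))}
def res(p,full=False):
    T=rackpose(*p[:3]);T[2,3]+=p[3] if len(p)>3 else 0
    r=np.array([proj(f,T[:3,:3]@np.array(X)+T[:3,3])[0]-uv for X,uv in C.values()])
    return r if full else r.ravel()
q=least_squares(res,p0,loss='soft_l1');print(q.x,q.x-p0);print(res(q.x,True).round(1))
q4=least_squares(res,np.r_[p0,0],loss='soft_l1');print(q4.x);print(res(q4.x,True).round(1))
T=rackpose(*q.x)
W=lambda X:T[:3,:3]@np.array(X)+T[:3,3]
for th in np.arange(0,.4,.05):
    H=np.array([0,.14,.012]); k=lambda a:proj(f,W(H+Tx(th)@np.array(a)))[0].round(1)
    print(round(th,2),'top outer/inner edges',k([0,-.072,.046]),k([0,-.062,.046]),'bottomfront',k([0,-.072,.0]), 'net tab 251.4,162.7 ; seen edges rows',((np.array([258,235])+.5)/1.5-.5).round(1))
np.save('rackw.npy',q.x)
E
```

```text
[0.50217903 0.06367543 0.06524625] [-0.00348405  0.00634832 -0.01032905]
[[ 3.2 -2.1]
 [-0.6 -2.7]
 [ 0.9  0.8]
 [-0.4  0.7]
 [ 0.7 15.7]
 [ 0.6  0.7]]
[ 0.5052645   0.06279218  0.06742768 -0.00468472]
[[ 0.9  0.2]
 [-0.3 -0.2]
 [-0.5 -1.3]
 [ 0.  -1.3]
 [ 0.2 13.5]
 [-0.2  0.5]]
0.0 top outer/inner edges [252.1 172. ] [252.2 159.6] bottomfront [252.7 161.8] net tab 251.4,162.7 ; seen edges rows [171.8 156.5]
0.05 top outer/inner edges [252.1 170. ] [252.2 157.2] bottomfront [252.7 162.4] net tab 251.4,162.7 ; seen edges rows [171.8 156.5]
0.1 top outer/inner edges [252.  167.6] [252.1 154.6] bottomfront [252.6 162.8] net tab 251.4,162.7 ; seen edges rows [171.8 156.5]
0.15 top outer/inner edges [252.  164.9] [252.1 151.6] bottomfront [252.6 163. ] net tab 251.4,162.7 ; seen edges rows [171.8 156.5]
0.2 top outer/inner edges [252.  161.9] [252.1 148.4] bottomfront [252.6 163. ] net tab 251.4,162.7 ; seen edges rows [171.8 156.5]
0.25 top outer/inner edges [251.9 158.5] [252.  144.8] bottomfront [252.5 162.9] net tab 251.4,162.7 ; seen edges rows [171.8 156.5]
0.3 top outer/inner edges [251.9 154.8] [252. 141.] bottomfront [252.5 162.5] net tab 251.4,162.7 ; seen edges rows [171.8 156.5]
0.35 top outer/inner edges [251.9 150.7] [252.  136.8] bottomfront [252.4 161.9] net tab 251.4,162.7 ; seen edges rows [171.8 156.5]
```

```bash
python3 - <<'E'
from h import *
f=wframe(); im=f['img']
a=cv2.resize(im[150:190,225:275],None,fx=8,fy=8,interpolation=cv2.INTER_CUBIC)
b=cv2.resize(im[255:300,225:275],None,fx=8,fy=8,interpolation=cv2.INTER_CUBIC)
save('pics/w1z.png',np.vstack([a,b]))
E
```

```text
(no output)
```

View pics/w1z.png

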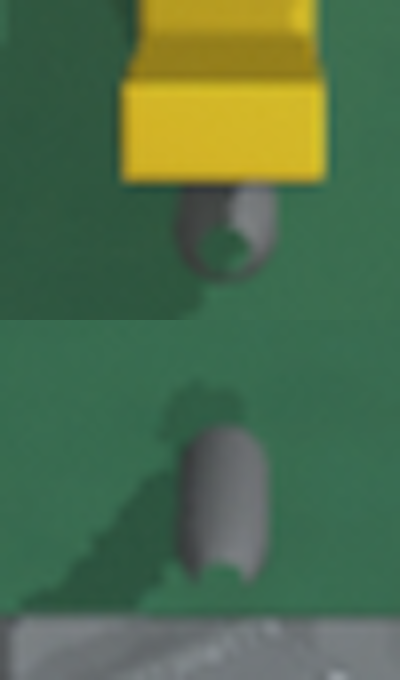

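```bash
python3 - <<'E'
from h import *
f=grab_frame('wrist');f['cam_to_world']=np.load('w1T.npy');S=grab_frame('scene');D=grab_frame('side')
p0=np.load('rack0.npy')[:3]
g=lambda u,v:np.array([(u+.5)/1.5-.5,(v+.5)/1.5-.5])
Rr=lambda u,v:(230+(u+.5)/6-.5,120+(v+.5)/6-.5)
Rd=lambda u,v:(200+(u+.5)/6-.5,125+(v+.5)/6-.5)
UL,LL,UR,LR,PL,PR=[.06,.17,0],[-.06,.17,0],[.06,-.08,0],[-.06,-.08,0],[0,.055,.028],[0,-.055,.028]
TB=[0,.073,.058]
ob=[(f,[(UL,g(477,73)),(LL,g(280,72)),(UR,g(458,437)),(LR,g(298,436)),(PL,(252.6,180.2)),(PR,(252.4,286)),(TB,(252.6,166))]),
(S,[(PL,Rr(288,208)),(PR,Rr(197,327)),(UL,Rr(485,98)),(UR,Rr(305,358)),(LR,Rr(125,430))]),
(D,[(PR,Rd(350,332)),(UL,Rd(203,50)),(UR,Rd(470,287)),(LL,Rd(82,212)),(LR,Rd(335,460))])]
def res(p,full=False):
    T=rackpose(*p[:3]);r=[]
    for i,(c,o) in enumerate(ob):
        d=p[3+6*i:9+6*i];M=c['cam_to_world'].copy();M[:3,3]=M[:3,3]+d[:3]*.002;M[:3,:3]=M[:3,:3]@R.from_rotvec(d[3:]*.005).as_matrix()
        for X,uv in o: r.append(proj(c,T[:3,:3]@np.array(X)+T[:3,3],M)[0]-uv)
    r=np.array(r)
    return r if full else np.r_[r.ravel()/.7,p[3:]]
q=least_squares(res,np.r_[p0,np.zeros(18)],loss='soft_l1')
print(q.x[:3],q.cost);print(q.x[3:].reshape(3,6).round(2));print(res(q.x,True).round(1).tolist())
J=q.jac;print('sd',np.sqrt(np.diag(np.linalg.inv(J.T@J)))[:3])
np.save('rack.npy',q.x[:3]);d=q.x[3:9];np.save('wcorr.npy',d)
E
```

```text
[0.50568593 0.06299579 0.06880819] 7.094911026170851
[[ 0.04 -0.08  0.97  0.45  0.89  0.2 ]
 [-0.01  0.09  0.17  0.38  0.3   0.2 ]
 [-0.03 -0.01  0.13  0.32 -0.06 -0.01]]
[[1.8, 0.2], [-0.3, -0.2], [0.4, -0.1], [0.3, 0.3], [-0.2, -0.4], [-0.3, -0.5], [-0.4, 0.8], [0.1, -0.1], [0.2, -0.8], [0.3, 0.3], [-0.4, -0.3], [-0.1, 0.7], [-0.6, 0.2], [0.1, -0.4], [0.5, -0.6], [-0.0, 0.1], [-0.0, 0.5]]
sd [0.00223235 0.00231573 0.0051148 ]
```

```bash
cat >> h.py <<'E'
def TR(): return rackpose(*np.load('rack.npy')[:3])
def err(tag=''):
    s=get_state();print(tag,'t',round(s['clock'],2),'gap',round(s['finger_gap'],3),'F',np.round(s['contact_force'],1),'M',np.round(s['wrist_torque'],2))
def inpins(T):
    s=get_state();Rm=R.from_rotvec(s['eef_rot']).as_matrix();g=s['position']-Rm[:,2]*.019
    return (T[:3,:3].T@(g-T[:3,3])).round(4)
E
python3 - <<'E'
from h import *
T=TR()
p,r=tool_pose(T,tabpt(0)+[0,0,.06],1); movep(p,r); err('above')
p,r=tool_pose(T,tabpt(0),1); print(move_l(p,.12,r,until_force=15)); err('down')
f=wframe();save('pics/w2.png',f['img'],None,1.2)
grab(25); err('grab'); print(inpins(T))
for th in np.arange(.15,1.31,.1643):
    p,r=tool_pose(T,tabpt(th),1,min(th,1.0))
    move_l(p,.12,r); err(round(th,2))
E
```

```text
above t 3.99 gap 0.997 F [-0.8 -1.1 -0.3] M [-0.04  0.59  0.03]
False
down t 4.64 gap 1.0 F [-0.1  0.  -0.2] M [-0.09  0.65  0.02]
grab t 5.3 gap 0.231 F [-5.4 -1.1 -1.6] M [-0.04  1.38 -0.02]
[-0.0033  0.0728  0.0482]
0.15 t 5.65 gap 0.228 F [-5.5 -2.6 -2.6] M [-0.25  1.35 -0.63]
0.31 t 6.01 gap 0.234 F [-4.8 -3.  -2.4] M [-0.08  1.34 -0.85]
0.48 t 6.35 gap 0.227 F [-7.6 -2.8  0.2] M [ 0.11  1.29 -1.14]
0.64 t 6.75 gap 0.232 F [-8.5 -4.2 -0.1] M [ 0.1   1.38 -1.42]
0.81 t 7.2 gap 0.231 F [-10.3  -3.7   1.2] M [ 0.06  1.23 -1.83]
0.97 t 7.67 gap 0.232 F [-10.4  -3.    1. ] M [-0.02  0.96 -2.05]
1.14 t 7.92 gap 0.229 F [-11.8  -1.2   2.9] M [ 0.26  1.01 -2.18]
1.3 t 8.17 gap 0.226 F [-10.5   1.1  -0.8] M [ 0.98  1.28 -1.6 ]
```

View pics/w2.png

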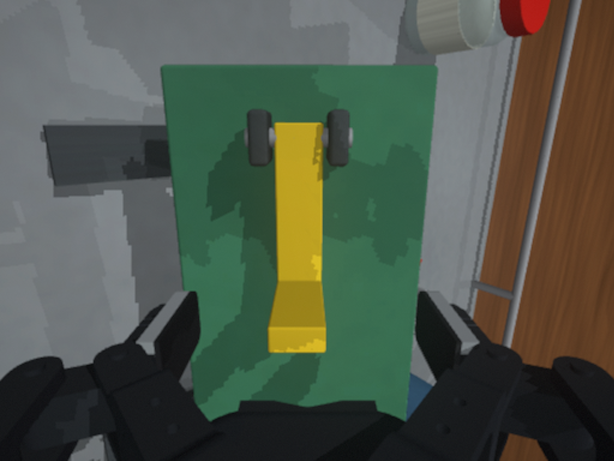

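```bash
python3 - <<'E'
from h import *
p0=np.load('rack.npy');p0[0]-=.004;np.save('rack.npy',p0);T=TR()
let_go(); err('open')
p,r=tool_pose(T,tabpt(1.3)+Tx(1.0)@np.array([0,0,.08]),1,1.0); move_l(p,.25,r)
a=np.arctan2(.0205,.107)
for s in(1,-1):
    Rm=np.c_[[-s*-np.sin(a),-s*np.cos(a),0],[0,0,0],[0,0,-1.]]
    Rm[:,1]=np.cross(Rm[:,2],Rm[:,0])
    for z in(.16,.06):
        q=ik(np.array([.4755,-.4015,z]),R.from_matrix(Rm).as_rotvec());print(s,z,None if q is None else np.round(q,2), Rm[:,1].round(2))
print(ik(*tool_pose(T,[0,0,.2],1)),get_state()['q'].round(2) if hasattr(get_state()['q'],'round') else get_state()['q'])
f=wframe();save('pics/w3.png',f['img'],None,1)
err()
E
```

```text
open t 8.82 gap 1.002 F [-0.2 -0.  -0.2] M [0.78 0.36 0.02]Traceback (most recent call last):
  File "<stdin>", line 4, in <module>
cell.MotionError: the arm cannot follow that straight line within its joint ranges
```

```bash
python3 - <<'E'
from h import *
T=TR()
print(np.round(get_state()['q'],2))
for d in(.02,.04,.06,.08):
  for t in(1.0,.9,.8,.6):
    q=ik(*tool_pose(T,tabpt(1.3)+Tx(1.0)@np.array([0,0,d]),1,t));print(d,t,None if q is None else np.round(q,2))
a=np.arctan2(.0205,.107)
for s in(1,-1):
    Rm=np.zeros((3,3));Rm[:,0]=[s*-np.sin(a),s*np.cos(a),0];Rm[:,2]=[0,0,-1];Rm[:,1]=np.cross(Rm[:,2],Rm[:,0])
    for z in(.16,.06):
        q=ik(np.array([.4755,-.4015,z]),R.from_matrix(Rm).as_rotvec());print(s,z,None if q is None else np.round(q,2), Rm[:,1].round(2))
E
```

```text
[ 0.81  0.75 -0.27  1.2  -1.03  3.08]
0.02 1.0 [ 0.85  0.76 -0.23  1.27 -1.    3.13]
0.02 0.9 [ 0.84  0.66 -0.34  1.08 -1.    2.97]
0.02 0.8 [ 0.84  0.56 -0.45  0.88 -0.97  2.81]
0.02 0.6 [ 0.8   0.39 -0.65  0.51 -0.89  2.52]
0.04 1.0 [ 0.88  0.76 -0.19  1.34 -0.98 -3.11]
0.04 0.9 [ 0.87  0.67 -0.3   1.15 -0.98  3.02]
0.04 0.8 [ 0.87  0.57 -0.4   0.96 -0.96  2.87]
0.04 0.6 [ 0.84  0.39 -0.61  0.59 -0.89  2.58]
0.06 1.0 [ 0.91  0.77 -0.15  1.4  -0.96 -3.07]
0.06 0.9 [ 0.91  0.68 -0.25  1.22 -0.96  3.07]
0.06 0.8 [ 0.9   0.58 -0.36  1.04 -0.95  2.92]
0.06 0.6 [ 0.88  0.4  -0.56  0.67 -0.88  2.63]
0.08 1.0 [ 0.93  0.79 -0.11  1.47 -0.94 -3.04]
0.08 0.9 [ 0.93  0.69 -0.21  1.29 -0.95  3.11]
0.08 0.8 [ 0.93  0.6  -0.31  1.11 -0.94  2.97]
0.08 0.6 [ 0.91  0.41 -0.52  0.75 -0.88  2.69]
1 0.16 [-0.82  0.51 -0.1   0.96  0.   -1.01] [0.98 0.19 0.  ]
1 0.06 [-0.82  0.61 -0.21  0.75  0.   -1.01] [0.98 0.19 0.  ]
-1 0.16 [-0.82  0.51 -0.1   0.96  0.    2.13] [-0.98 -0.19 -0.  ]
-1 0.06 [-0.82  0.61 -0.21  0.75  0.    2.13] [-0.98 -0.19 -0.  ]
```

```bash
cat >> h.py <<'E'
def railrot(a):
    Rm=np.zeros((3,3));Rm[:,0]=[np.sin(a),-np.cos(a),0];Rm[:,2]=[0,0,-1];Rm[:,1]=np.cross(Rm[:,2],Rm[:,0]);return R.from_matrix(Rm).as_rotvec()
E
python3 - <<'E'
from h import *
T=TR()
p,r=tool_pose(T,tabpt(1.3)+Tx(1.0)@np.array([0,0,.07]),1,.8); move_l(p,.25,r)
p,r=tool_pose(T,[0,.13,.24],1,.3);print(p,ik(p,r)); movep(p,r);err()
f=wframe();save('pics/w3.png',f['img'])
a=np.arctan2(.0205,.107)
p=np.array([.4755,-.4015,.20]);movep(p,railrot(a));err()
f=wframe();np.save('w4T.npy',f['T']);save('pics/w4.png',f['img'],None,1.5)
for n in('hanger_grip','hanger_hole','board'):print(n,[(np.round(d['centre'],1).tolist(),round(d['score'],2)) for d in tip_of('wrist',n)[:3]])
u=np.array([np.cos(a),np.sin(a),0])
c=np.array([.4755,-.4015,.018])
print('pred grip',proj(f,c+[0,0,.045]),'holes',proj(f,[c+.055*u+[0,0,.006],c-.055*u+[0,0,.006]]))
E
```

```text
[0.35086987 0.17728216 0.26994589] [ 0.7639646  -0.19753256 -0.90178506  0.49838449 -0.66908235  2.24659966]
 t 10.18 gap 1.002 F [ 0.2  0.1 -0.4] M [0.23 0.58 0.02]
 t 12.38 gap 0.999 F [-0.6  0.1  0.3] M [ 0.01 -0.01 -0.01]
hanger_grip [([256.5, 180.8], 0.86)]
hanger_hole [([256.9, 219.4], 0.94)]
board []
pred grip [[258.2905715  183.60959456]] holes [[258.21976394 121.48667508]
 [257.84099069 222.37738437]]
```

View pics/w3.png

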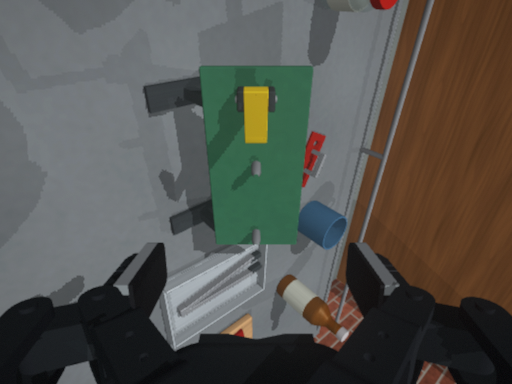

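View pics/w4.png

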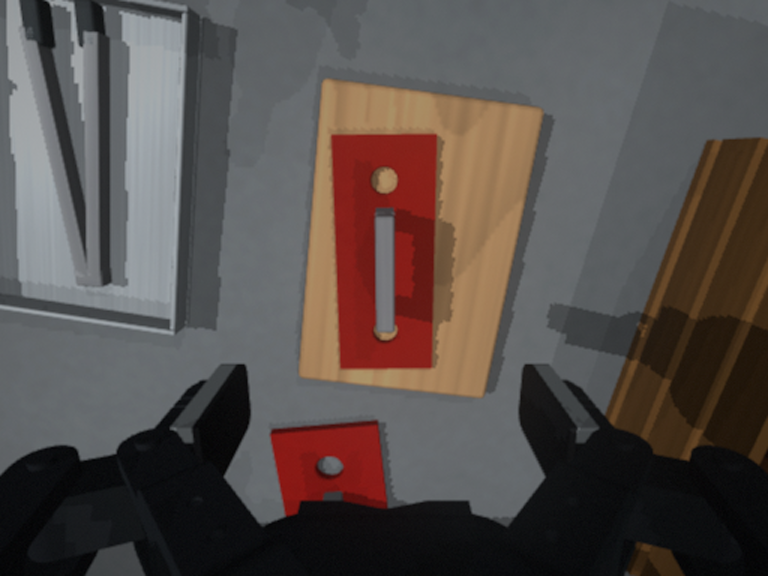

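```bash
python3 - <<'E'
from h import *
a=np.arctan2(.0205,.107);u=np.array([np.cos(a),np.sin(a),0])
c=np.array([.4755,-.4015,.044])+.002*u
print(move_l(c,.2,railrot(a),until_force=15));err('down')
grab(80);err('grab');print(get_state()['position'])
c=get_state()['position']
move_l(c+[0,0,.12],.2);err('lift')
f=wframe();np.save('w5T.npy',f['T']);save('pics/w5.png',f['img'],None,1.5)
print([(np.round(d['centre'],1).tolist(),round(d['score'],2)) for d in tip_of('wrist','hanger_hole')[:3]])
S=grab_frame('scene');save('pics/s5.png',S['img'],(100,180,300,350),3)
E
```

```text
False
down t 13.52 gap 0.997 F [ 0.7 -0.8 -0.6] M [-0.   -0.01 -0.02]
grab t 14.18 gap 0.128 F [0.6 0.7 2.3] M [ 0.17  0.09 -0.02]
[ 0.47751102 -0.40113969  0.04427289]
lift t 14.93 gap 0.129 F [-0.4 -0.3 -2.7] M [ 0.02 -0.02 -0.03]
[([255.2, 309.9], 0.69)]
```

View pics/w5.png

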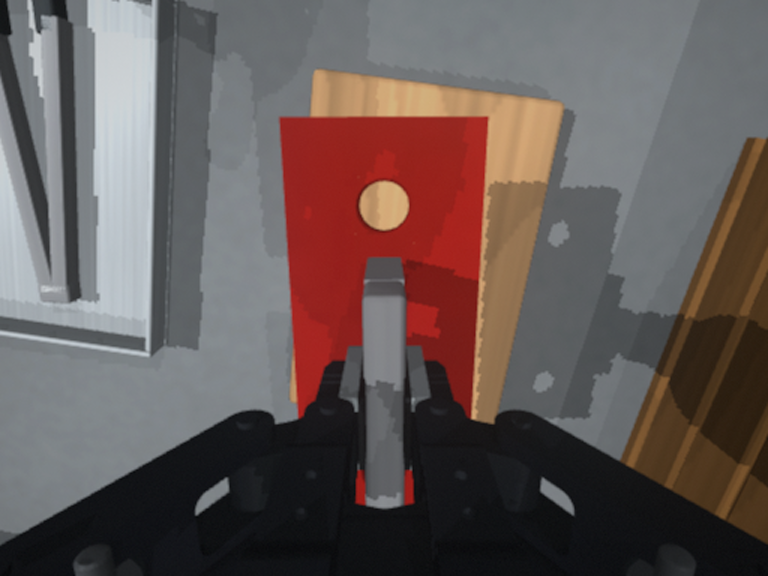

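View pics/s5.png

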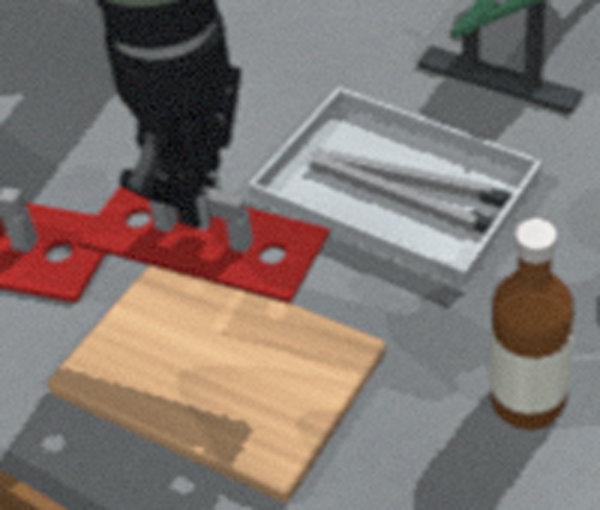

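```bash
python3 - <<'E'
from h import *
f=grab_frame('wrist');Tc=f['T_tool_cam']
o,d=ray(f,(255.8,136.4),Tc);print('hole in tool @z=.020',o+d*(.020-o[2])/d[2])
o,d=ray(f,(255.8,136.4),Tc)
Rd=np.load('wcorr.npy');M=Tc.copy();M[:3,3]+=0
T=TR()
movep(np.array([.40,-.20,.33]),tool_pose(T,[0,0,0],1)[1]);err()
p,r=tool_pose(T,[0,0,.165],1);movep(p,r);err()
f=wframe();np.save('w6T.npy',f['T']);save('pics/w6.png',f['img'],None,1.5)
print(inpins(T))
S=grab_frame('scene');save('pics/s6.png',S['img'],(180,80,340,220),4)
D=grab_frame('side');save('pics/d6.png',D['img'],(170,100,300,230),4)
E
```

```text
hole in tool @z=.020 [-0.00119226 -0.05538688  0.02      ]
 t 16.54 gap 0.128 F [-0.5 -0.8 -2.6] M [-0.04  1.02  0.02]
 t 17.63 gap 0.127 F [ 0.1 -0.2 -1.5] M [-0.08  1.05  0.02]
[ 0.0015 -0.0009  0.165 ]
```

View pics/w6.png

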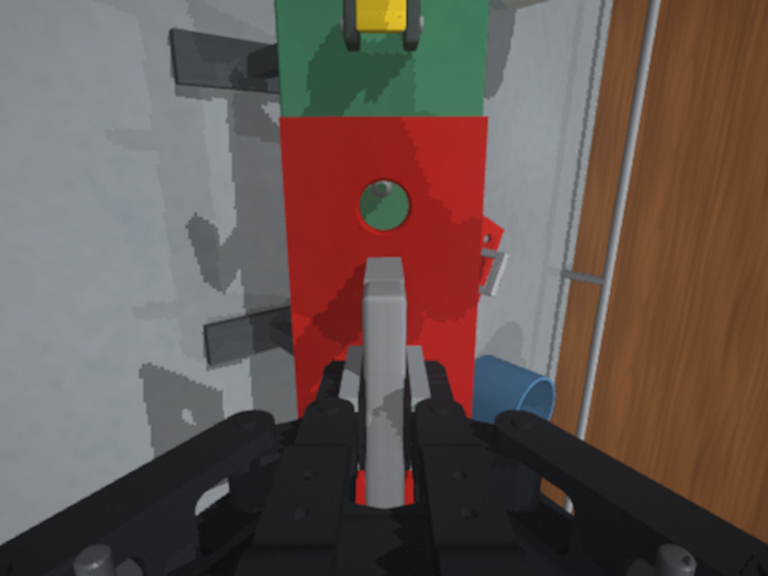

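View pics/s6.png

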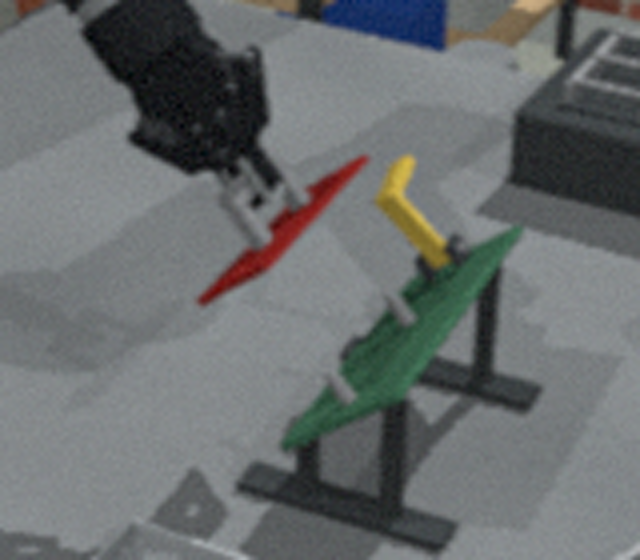

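View pics/d6.png

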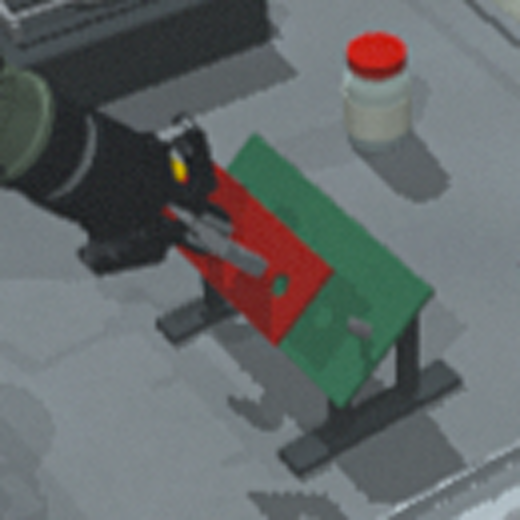

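```bash
python3 - <<'E'
from h import *
T=TR()
p,r=tool_pose(T,[0,0,.083],1);print(move_l(p,.15,r,until_force=10));err()
f=wframe();np.save('w7T.npy',f['T']);save('pics/w7.png',f['img'],(200,60,310,170),5)
print(inpins(T)); 
for k,X in dict(pl=[0,.055,.028],hole=[0,.055,.044]).items(): print(k,proj(f,T[:3,:3]@np.array(X)+T[:3,3])[0].round(1))
S=grab_frame('scene');save('pics/s7.png',S['img'],(200,90,320,210),5)
D=grab_frame('side');save('pics/d7.png',D['img'],(190,110,300,220),5)
E
```

```text
False
 t 18.48 gap 0.124 F [-0.5  0.7 -2.9] M [-0.04  1.04 -0.03]
[ 0.0001 -0.0003  0.0833]
pl [256.5 133.7]
hole [256.5 136.7]
```

View pics/w7.png

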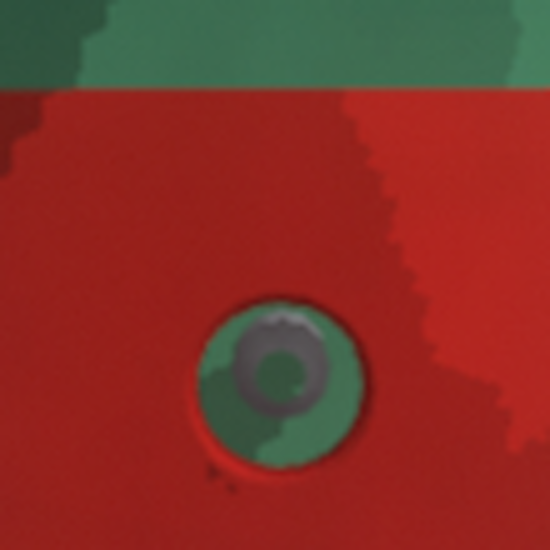

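View pics/s7.png

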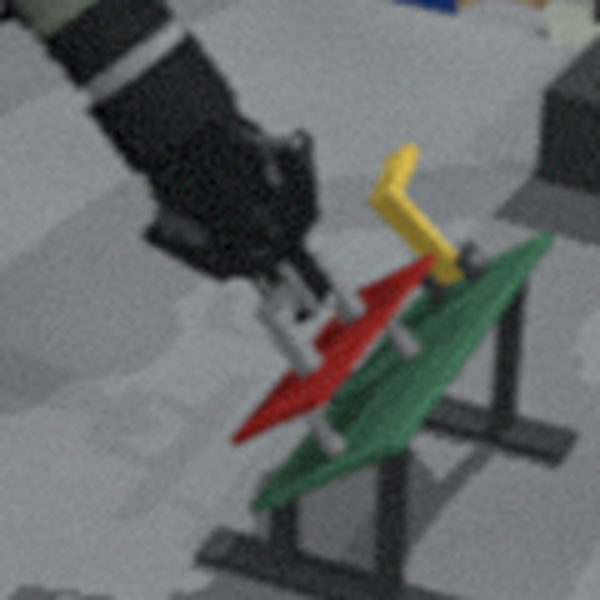

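View pics/d7.png

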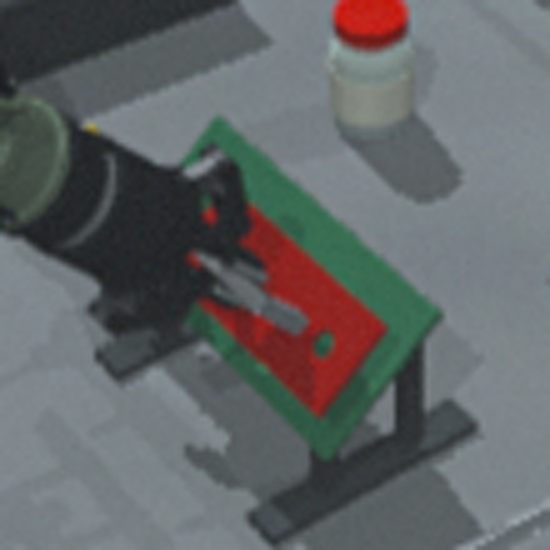

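```bash
python3 - <<'E'
from h import *
T=TR()
for z in(.065,.050):
    p,r=tool_pose(T,[0,0,z],1);print(z,move_l(p,.08,r,until_force=20));err();print(inpins(T))
p,r=tool_pose(T,[0,0,.041],1);print(move_l(p,.03,r,until_force=12));err();print(inpins(T))
f=wframe();save('pics/w8.png',f['img'],(130,0,380,250),3)
S=grab_frame('scene');save('pics/s8.png',S['img'],(200,90,320,210),5)
E
```

```text
0.065 False
 t 19.01 gap 0.126 F [-0.3 -0.1 -2.7] M [-0.08  1.01 -0.02]
[-0.0002  0.0001  0.0652]
0.05 False
 t 19.35 gap 0.123 F [ 0.5 -0.1 -2.2] M [-0.02  1.06 -0.06]
[-0.0004  0.0001  0.0502]
True
 t 19.62 gap 0.128 F [ 0.  -0.6 -2.2] M [-0.1   1.02 -0.02]
[-0.0012  0.0003  0.0451]
```

View pics/w8.png

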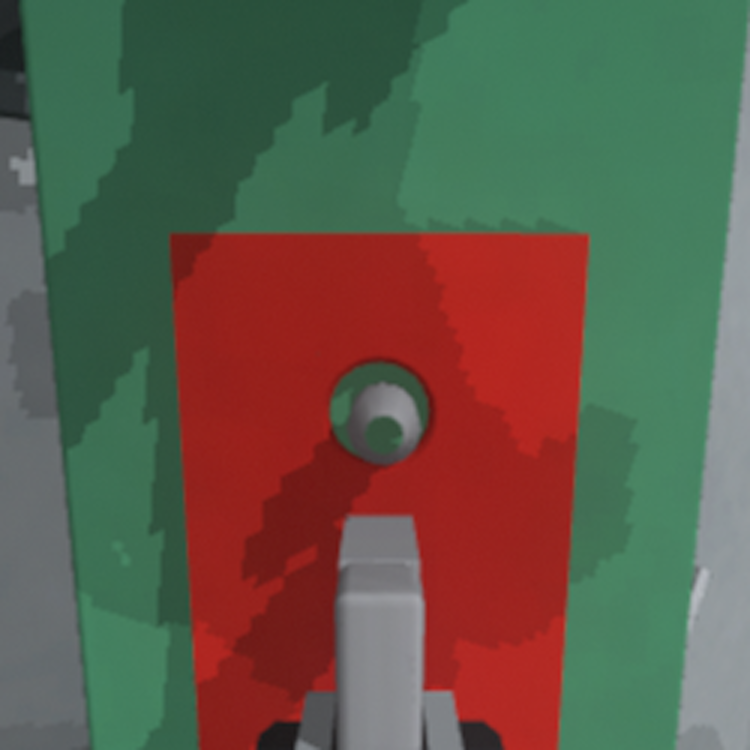

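View pics/s8.png

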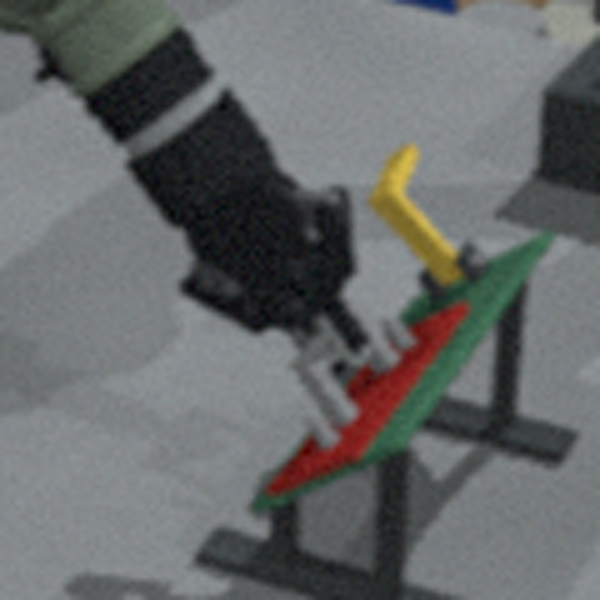

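```bash
python3 - <<'E'
from h import *
T=TR()
sleep(.3);let_go();sleep(.4);err('released')
p,r=tool_pose(T,[-.001,0,.14],1);move_l(p,.2,r);err()
f=wframe();save('pics/w9.png',f['img'],None,1.5)
p,r=tool_pose(T,[0,.13,.24],1,.3);movep(p,r);err()
p,r=tool_pose(T,tabpt(1.3)+Tx(1.0)@np.array([0,0,.07]),1,.8); movep(p,r);err()
f=wframe();save('pics/w10.png',f['img'],None,1.5)
for th in(1.2,1.3,1.4): print(th,[proj(f,T[:3,:3]@tabpt(th,h)+T[:3,3])[0].round(1) for h in(0.004,.046)])
E
```

```text
released t 21.12 gap 1.0 F [-0.1  0.1 -0.1] M [0.   0.59 0.04]
 t 21.75 gap 1.0 F [ 0.2 -0.3  0.6] M [-0.08  0.6  -0.03]
 t 22.82 gap 0.999 F [-0.2 -0.3  0.7] M [0.29 0.57 0.  ]
 t 23.73 gap 0.999 F [-1.  -0.  -0.2] M [ 0.62  0.46 -0.03]
1.2 [array([255.9, 238.6]), array([255.7, 240.9])]
1.3 [array([255.9, 237.9]), array([255.7, 233.6])]
1.4 [array([255.8, 236.4]), array([255.7, 224.9])]
```

View pics/w9.png

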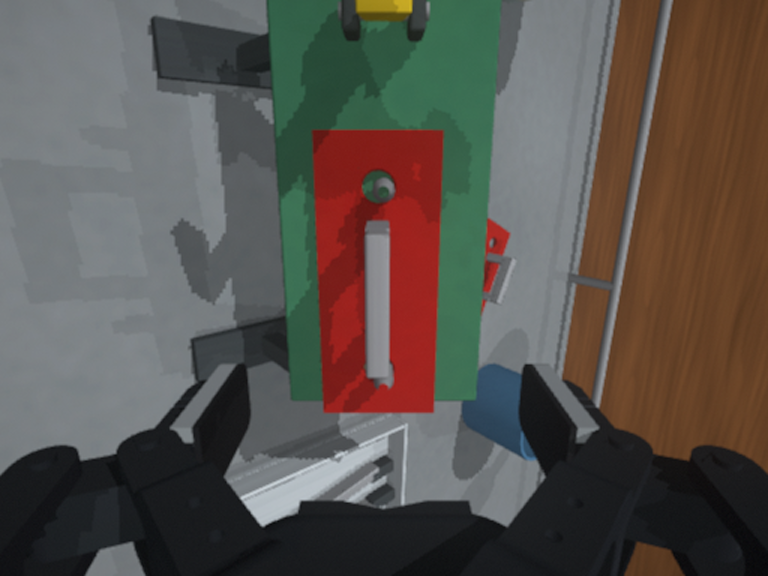

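View pics/w10.png

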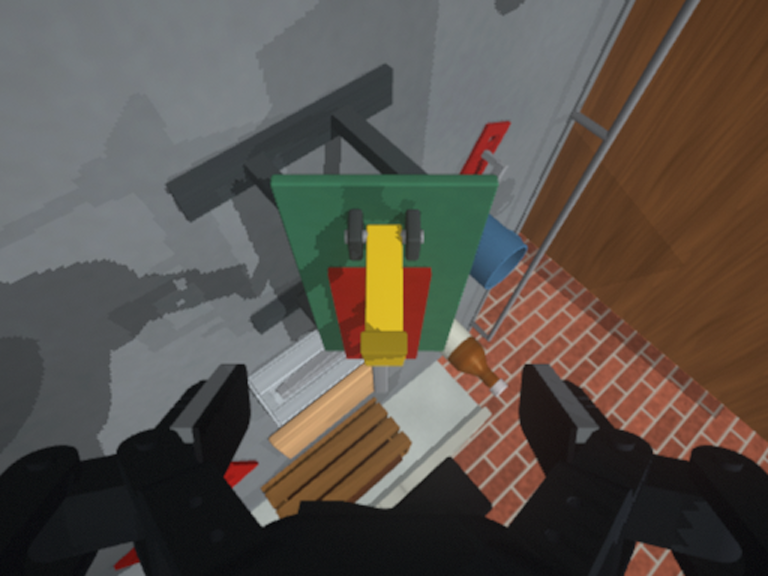

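```bash
python3 - <<'E'
from h import *
T=TR()
p,r=tool_pose(T,tabpt(1.3),1,1.0);print(move_l(p,.15,r,until_force=15));err('in')
grab(25);err('grab')
for th in list(np.arange(1.15,.1,-.16))+[.08,0]:
    p,r=tool_pose(T,tabpt(th),1,min(th,1.0));h=move_l(p,.12,r,until_force=30);err((round(th,2),h))
    if h:break
f=wframe();save('pics/w11.png',f['img'],None,1.5)
E
```

```text
False
in t 24.4 gap 0.997 F [ 1.3 -0.7 -1. ] M [ 0.73  0.34 -0.03]
grab t 25.01 gap 0.229 F [-4.2  3.1  3.3] M [ 0.67  0.54 -0.51]
(np.float64(1.15), False) t 25.26 gap 0.232 F [-2.   0.5 -0.5] M [ 0.92  0.56 -0.33]
(np.float64(0.99), False) t 25.51 gap 0.231 F [-1.1 -1.1 -3.5] M [ 1.23  0.7  -0.05]
(np.float64(0.83), False) t 25.96 gap 0.23 F [-1.4  0.9 -2.5] M [ 1.12  0.93 -0.08]
(np.float64(0.67), False) t 26.4 gap 0.229 F [-5.4  1.8  1.8] M [ 0.65  0.99 -0.28]
(np.float64(0.51), False) t 26.81 gap 0.229 F [-5.5 -1.   4.1] M [ 0.19  0.91 -0.31]
(np.float64(0.35), False) t 27.16 gap 0.224 F [-5.  -3.3  3.1] M [-0.2   0.88 -0.22]
(np.float64(0.19), False) t 27.5 gap 0.23 F [-4.4 -4.6  4. ] M [-0.38  0.74 -0.43]
(0.08, False) t 27.79 gap 0.227 F [-4.5 -5.3  4.2] M [-0.62  0.67 -0.43]
(0, False) t 28.05 gap 0.225 F [-5.1 -5.7  4.9] M [-0.73  0.54 -0.39]
```

View pics/w11.png

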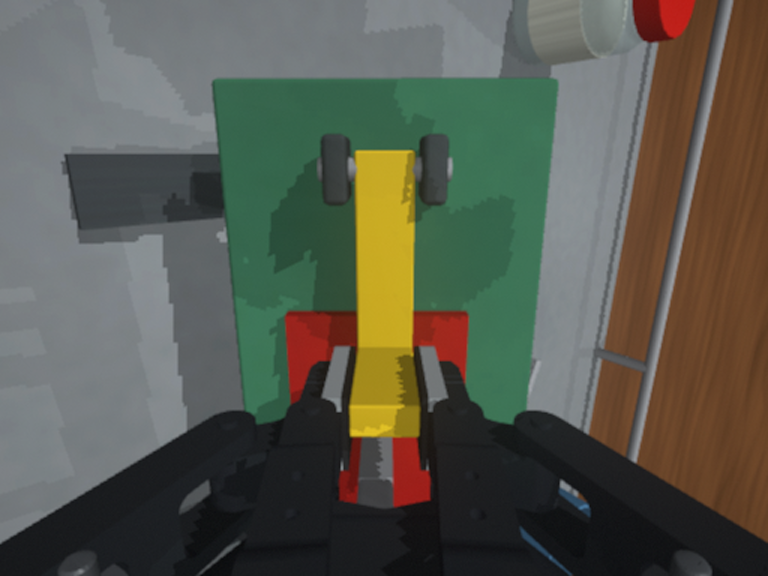

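```bash
python3 - <<'E'
from h import *
T=TR()
let_go()
p,r=tool_pose(T,tabpt(0)+[0,0,.05],1);move_l(p,.2,r);err()
f=wframe();save('pics/w12a.png',f['img'],None,1.5)
grab(25)
p,r=tool_pose(T,[0,.073,.064],1,0,0);move_l(p,.1,r);err('above')
p,r=tool_pose(T,[0,.073,.050],1,0,0);h=move_l(p,.02,r,until_force=12);err(h);s=get_state();print('tcp in pins',T[:3,:3].T@(s['position']-T[:3,3]))
sleep(.2)
p,r=tool_pose(T,[0,.073,.12],1,0,0);move_l(p,.2,r)
p,r=tool_pose(T,[0,.02,.26],1);move_l(p,.2,r);err()
f=wframe();save('pics/w12.png',f['img'],None,1.5)
S=grab_frame('scene');save('pics/s12.png',S['img'],(200,90,320,210),5)
D=grab_frame('side');save('pics/d12.png',D['img'],(170,100,290,220),5)
save('pics/s12f.png',S['img'])
E
```

```text
t 29.15 gap 1.004 F [ 0.1 -0.6 -0.1] M [-0.02  0.59  0.03]
above t 30.27 gap -0.004 F [ 0.2 -0.5  0.1] M [-0.05  0.62 -0.04]
True t 30.71 gap 0.002 F [-13.2  -1.   17.3] M [-0.1   0.31 -0.07]
tcp in pins [0.00032242 0.07265208 0.05787865]
 t 32.17 gap -0.006 F [ 0.1  0.3 -0. ] M [-0.09  0.6   0.01]
```

View pics/w12.png

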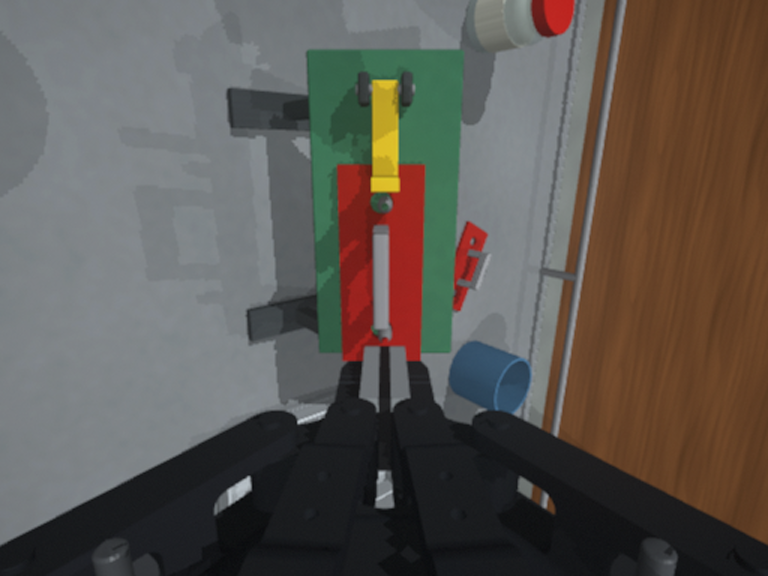

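View pics/s12.png

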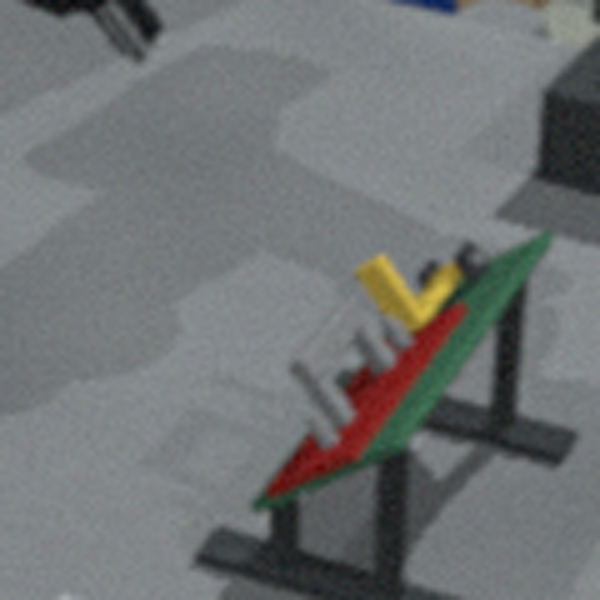

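View pics/s12f.png

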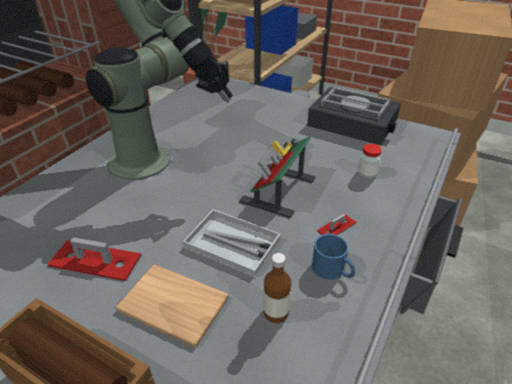

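```bash
python3 - <<'E'
from h import *
sign_off();err()
E
```

```text
the job is handed in; nothing more can be done
the job is handed in; nothing more can be done
```

The middle-sized red rail from the chopping board is hung on both pins and the yellow keeper is pushed down over it. I handed the job in shortly after 32 s; the limit is 69 s. No verdict is reported, so this rests on my own checks.

**What I did:**
1. I pinched the keeper tab and carried it along its arc to about 1.3 rad, where it stayed.
2. I picked the rail up by its bar, lined its left hole up with the pin in the wrist camera, and slid it on until it touched the face.
3. I let the rail go and backed off. Then I pinched the tab again, brought the keeper back down and pressed on its top end with the fingers shut.

**Last checks:**
- **Rail:** it touched the face with the grip 45.1 mm above it, which is its home height. The pictures show both pins through the holes and the plate flat. After release it had slid slightly down the slope; I did not measure it, but the 3 mm hole clearance allows no more than that against the 8 mm limit.
- **Keeper:** the final press met resistance 57.9 mm above the face; the locked height is 58 mm.
- **Other things on the shelf:** they look unmoved in the last overview picture, and the gripper was well clear of everything when I handed in.

**One disagreement:** the first pinch showed the rack 3.3 mm further down the slope than the fitted position. I moved my estimate of the rack 4 mm towards the robot (about 3 mm down the slope). The later hole-to-pin view agreed with the corrected position to within about half a pixel.

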